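# Lock a bench sander's spindle by feeling for the hidden lock hole

## Task

The bench sander's worn disc has to come off, so lock its spindle: take the orange-handled lock pin, reach with it through the window under the canopy of the drive housing, feel with light pressure along the hidden flange for its one hole, and push the pin home until its shoulder meets the flange. Let go and leave the pin sitting there. Be gentle, never pressing the pin on the machine with more than 30 N, and leave the other things on the bench where they are.

Things in the scene. Friction and masses are not known exactly. Their poses are not given: they have to be found in the camera images.
- lock_pin: Stepped steel lock pin with an orange handle, 90 g, 178 mm long, lying level on the bench on its handle. Frame: x along the pin towards the tip, z up as it lies; origin on the handle's underside, 16 mm below the pin's axis. Handle 70 x 18 x 32 mm (x, y, z) with flat sides, from x = -45 to +25 mm.
- pin_grip (a point): Middle of the place to grip: on the pin's axis at x = 0 of the pin's frame, near the centre of mass. Grip from above across the 18 mm width. Ahead of the handle: a 19 mm collar, then a round shank, 14 mm diameter, to x = +105 mm, ending in the shoulder.
- pin_tip (a point): Centre of the end of the pin's nose, on its axis, 133 mm ahead of pin_grip; axes as the pin's. The nose: 10 mm diameter, 28 mm long from the shoulder, end chamfered 2 mm.
- sander: Green and grey disc sander, fixed; its drive housing faces the robot, motor, disc and table lie beyond. Frame: x from the housing's cover into the machine (away from the robot), y left, z up; origin on the bench below it. The housing is a box 148 mm wide, z = 21 to 169 mm; its grey cover plate's outer face is at x = -85 mm.
- window (a point): Centre of the only opening in the cover plate, in its outer face (sander frame: -85, 0, 134 mm); axes as the sander's. 78 mm wide (y), 30 mm high (z). A canopy over it (roof underside 15 mm above this point, cheeks 40 mm to each side) stands 23 mm out towards the robot and hides what is behind.
- flange_center (a point): Where the spindle axis meets the front face of the steel lock flange, 30 mm inside the window and 39 mm lower; axes as the sander's. The face is flat, square to x and fills the view behind the window. Its one hole: 11 mm diameter, 1.5 mm chamfer, 34 mm deep, along x, centre 40 mm from the spindle axis.
- arc_top (a point): The point on the flange's face 40 mm straight above the spindle axis; axes as the sander's. The hole lies on the 40 mm arc about the axis through this point, within 0.6 rad to either side of it; the angle is not measured. The spindle is held by the motor's brake (1.6 N m, 40 N at the hole) and stays put: a sideways push of a pin caught in the hole is not relieved.
- wrench: Combination wrench lying flat, 180 x 33 x 10 mm, on the bench before the sander; leave it.
- sanding_block: Cork sanding block, 62 x 106 x 34 mm, front right; leave it.
- tape_roll: Roll of blue masking tape lying flat, 100 mm diameter, 37 mm high, left of the sander's front; leave it.
- tumbler: Pale steel travel mug, 71 mm diameter, 175 mm high, back right; leave it.

How it is judged (in metres and radians):
On the way, in this order (a step that is already met when the one before it is completed fails the run):
1. the lock pin is lifted to the window's height (height (world z) of pin_tip above 0.09 m), for 0.2 s.
2. the pin's nose is at least 21 mm deep in the flange's hole (x of pin_tip in the frame of flange_center above 0.021 m and y of pin_tip in the frame of flange_center between -0.032 and 0.032 m and z of pin_tip in the frame of flange_center between 0.024 and 0.048 m and angle between the x axis of lock_pin and the x axis of flange_center, either way round below 0.15 rad), for 0.2 s.
At the end, for the whole second after the job is handed in: The pin's tip is more than 21 mm beyond the flange's face (of 28 mm possible), inside the window's width and height, the pin within 0.15 rad of the spindle's direction, let go and at rest (all of step 2 and contact force between the fingers and lock_pin below 0.1 N and linear speed of lock_pin below 0.02 m/s); the robot touches nothing.
It fails at once if the robot presses the pin on the sander with more than 30 N (contact force between lock_pin and sander above 30 N and contact force between the fingers and lock_pin above 2 N).
It fails at once if another thing on the bench is shifted by more than 20 mm (distance of any of wrench, sanding_block, tape_roll, tumbler from where it was at the start of the episode above 0.02 m).
It also fails if it takes over 58 s, if anything falls off the work surface, if the arm or the gripper's body presses on something with over 40 N, if the wrist force passes 120 N, or if a joint passes its speed limit or range.

## Robot

A 6-joint arm with a two-finger parallel gripper is mounted at the origin on the work surface; the furniture and walls round the work are solid. World frame = base frame: x ahead of the robot, y to its left, z up, the work surface at z = 0. Lengths are in mm, angles in rad, forces in N, time in s.
With the tool pointing down it reaches from about 275 to 825 mm from the base axis. Payload 4.9 kg.
Tool frame: the origin (TCP) lies at the very end of the fingers, on their centre line; the grasp point (between the pads) lies 19 mm behind it; z points along the fingers, y is the line along which they close (so a half turn about z gives the same grasp; the last joint's range is limited). The gripper opens to 85 mm and grips with 20 to 120 N. Pads are 22 mm wide; open, the fingers measure 114 mm over their backs; the gripper's body (76 mm by 85 mm) begins 54 mm behind the grasp point. The pads swing forward as they close: fully open they stand 13 mm farther back than shut.
Start: joints at [1.069, 0.326, -0.193, 1.052, 0, 1.437], TCP at [197.756, 513.236, 231.281] pointing down, gripper open.
Joint ranges: [-2.65, 2.65], [-0.97, 1.79], [-1.3, 1.35], [-1.93, 2.1], [-1.47, 1.37], [-3.14, 3.14]. Speed limits (rad/s): [2.57, 2.57, 3.14, 3.14, 3.14, 3.14].

## Interface

Orientations are given as [roll, pitch, yaw] about the fixed x, y, z axes, in that order (R = Rz(yaw) Ry(pitch) Rx(roll)).
In Python, from bench import bot, solve_ik, imaging gives the robot as it stands. Calls block until the motion is done:
- bot.move_ptp(position, orientation): joint-space move of the TCP to a pose.
- bot.movel(position, rot=None, max_speed=150, threshold=None): straight line of the TCP; rot=None keeps the orientation; max_speed is the mean speed in mm/s. With threshold (N) it stops when the force on the tool has changed by that much, and returns True; else False.
- bot.move_j(angles): joint-space move.
- bot.grip(opening, effort=None): opening from 0.0 (shut) to 1.0 (fully open); effort is the grip in N (None keeps the last); returns when the fingers have stopped.
- bot.dwell(seconds).
- solve_ik(position, orientation): joint angles nearest the present ones, or None.
- bot.get_state(): the state.
- imaging.capture(name): name is "side" or "top"; returns the picture (400x640x3 uint8, blue, green, red); there is no depth.
- imaging.camera_model(name): a dict with "K" (3x3 intrinsics, pixels), "position" and "rotation" of the camera in the world. Camera axes: x right, y up, looking along -z (the intrinsics and any distortion apply to the point x, -y, -z); pixel columns grow to the right and rows downward; lengths in mm; the calibration is good to about 2 mm. A picture is of the moment at which its call begins. camera_model takes no time and is no camera call.
A pose or a line that the arm cannot do raises bot.IKError and nothing moves.
- bot.sign_off(): hands the job in; it is judged then, once.
The state is a dict: "t": time; "qpos": joint angles; "joint_velocities": joint speeds; "effort": joint torques, N m; "tcp_pos": TCP position; "orientation": TCP orientation; "contact_force": force on the tool from outside, world axes, zero at the start; "wrist_torque": the same for the moment, N m; "opening": opening from 0.0 (shut) to 1.0 (fully open); "gripper_force": force on a finger pad.
Only numpy, scipy, OpenCV 4.12 (cv2) and the standard library are available. Lean on these libraries where they do the work, as an engineer would, in place of code of your own. Each camera call takes 0.05 s, during which the arm holds its last target. There are 200 camera calls.

## Working session

There is one attempt and no reset: what is moved stays moved. The work goes in short steps, each a Python script; the robot and the scene stay as the last script left them, time stands still between calls to the robot, and variables do not carry over. Pictures are saved under pics/ and viewed, at most 10 in all, crops included, and the job is handed in when it is done.

```bash
ls; mkdir -p pics; python3 - <<'E'
from bench import bot, solve_ik, imaging
import cv2
for n in("side","top"):
    im=imaging.capture(n); cv2.imwrite(f"pics/{n}0.png",im)
    m=imaging.camera_model(n); print(n,m)
s=bot.get_state(); print(s)
E
```

```text
pics
side {'K': array([[412.48010428,   0.        , 318.80591162],
       [  0.        , 412.48010428, 193.61491279],
       [  0.        ,   0.        ,   1.        ]]), 'position': array([  371.79610545, -1004.58490486,   627.81406884]), 'rotation': array([ 1.08648074, -0.01503192, -0.14115503])}
top {'K': array([[433.82980422,   0.        , 315.74129935],
       [  0.        , 433.82980422, 200.38862193],
       [  0.        ,   0.        ,   1.        ]]), 'position': array([ 346.46887689,  -16.50182293, 1226.71944322]), 'rotation': array([ 1.45137514e-01,  8.42739125e-04, -1.54966279e+00])}
{'t': 0.1, 'qpos': array([ 1.06883328e+00,  3.26870322e-01, -1.93484862e-01,  1.05201542e+00,
        4.06930538e-05,  1.43662439e+00]), 'joint_velocities': array([ 7.74480204e-04,  1.37584780e-05,  2.62691124e-03, -1.17898600e-03,
       -2.69631002e-04, -6.20006803e-04]), 'effort': array([ 1.14487422e-03, -4.44240117e+01,  2.63038015e+01,  7.86446297e-03,
       -1.68589036e-04, -3.09283074e-06]), 'tcp_pos': array([197.4631236 , 512.76677394, 230.57947306]), 'orientation': array([-3.14003797e+00, -2.50917700e-04,  2.77380131e+00]), 'contact_force': array([-0.11467286, -0.45258299, -0.19155375]), 'wrist_torque': array([-0.0329475 ,  0.05717637,  0.0515037 ]), 'gripper_force': 0.0, 'opening': 1.0014088096433216}
```

View pics/side0.png

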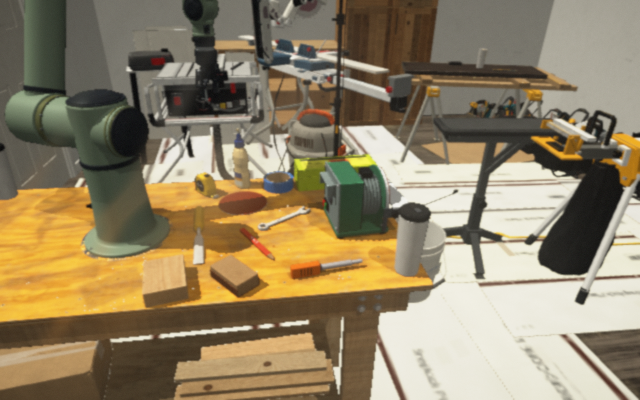

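View pics/top0.png

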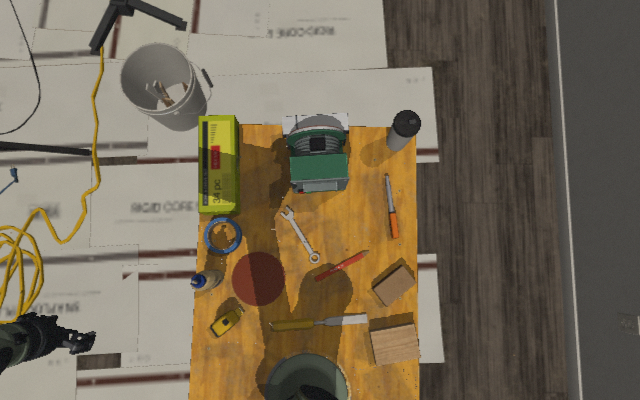

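Top view: the pin's handle is at about (393,222) with the nose at (387,175). The housing top is green, about (290–347, 155–180), with the canopy at (318,187). Side view: the handle is at (305,268) and the sander at (355,200). Next I'll write helpers and measure.

```bash
cat > h.py <<'E'
from bench import bot, solve_ik, imaging
import cv2, numpy as np
from scipy.spatial.transform import Rotation as Ro
def ray(n,uv):
    m=imaging.camera_model(n); K=m["K"]
    d=np.array([(uv[0]-K[0,2])/K[0,0],-(uv[1]-K[1,2])/K[1,1],-1.])
    return m["position"],Ro.from_euler("xyz",m["rotation"]).apply(d)
def plane(n,uv,z):
    p,d=ray(n,uv); return p+d*(z-p[2])/d[2]
def tri(a,b):
    (p,d),(q,e)=ray("top",a),ray("side",b)
    s=np.linalg.lstsq(np.c_[d,-e],q-p,rcond=None)[0]
    x,y=p+d*s[0],q+e*s[1]; return (x+y)/2,np.linalg.norm(x-y)
def proj(n,P):
    m=imaging.camera_model(n);K=m["K"]
    c=Ro.from_euler("xyz",m["rotation"]).inv().apply(np.array(P)-m["position"])
    return K[0,0]*c[0]/-c[2]+K[0,2],K[1,2]-K[1,1]*c[1]/-c[2]
def blob(im,lo,hi,roi):
    x0,y0,x1,y1=roi; m=np.zeros(im.shape[:2],np.uint8)
    m[y0:y1,x0:x1]=cv2.inRange(cv2.cvtColor(im,cv2.COLOR_BGR2HSV),lo,hi)[y0:y1,x0:x1]
    c=max(cv2.findContours(m,cv2.RETR_EXTERNAL,cv2.CHAIN_APPROX_NONE)[0],key=cv2.contourArea)
    return c,m
E
python3 - <<'E'
from h import *
T=cv2.imread("pics/top0.png");S=cv2.imread("pics/side0.png")
for n,im,roi in(("top",T,(375,165,410,250)),("side",S,(280,250,375,285))):
    c,m=blob(im,(3,190,190),(12,255,255),roi)
    print(n,cv2.contourArea(c),cv2.minAreaRect(c),cv2.boundingRect(c))
hs=cv2.cvtColor(T,cv2.COLOR_BGR2HSV)
print(hs[222,388:398].tolist(), hs[190,383:395].tolist())
c,m=blob(T,(60,80,30),(95,255,255),(280,140,360,200)); print("green",cv2.minAreaRect(c),cv2.boundingRect(c))
for px in ((387,175),(393,237)): print(px,plane("top",px,16))
z=lambda im,x0,y0,x1,y1,k:cv2.resize(im[y0:y1,x0:x1],None,fx=k,fy=k,interpolation=cv2.INTER_CUBIC)
a=z(T,280,110,360,200,5); b=z(T,370,160,420,250,5); 
cv2.imwrite("pics/c1.png",np.hstack([a,b])); cv2.imwrite("pics/c2.png",z(S,280,150,400,290,4))
E
```

```text
top 8.0 ((395.5, 230.5), (3.0, 11.0), 0.0) (394, 225, 4, 12)
side 1.0 ((316.5882568359375, 264.85296630859375), (0.9701424241065979, 5.093247413635254), 75.96376037597656) (314, 264, 6, 2)
[[17, 163, 127], [15, 159, 80], [11, 195, 72], [12, 206, 151], [13, 216, 184], [12, 206, 189], [13, 218, 186], [12, 208, 191], [13, 207, 179], [15, 183, 155]] [[17, 150, 119], [16, 160, 118], [16, 159, 120], [13, 58, 92], [8, 10, 105], [8, 8, 126], [6, 10, 133], [6, 11, 118], [16, 129, 162], [18, 167, 177], [18, 167, 183], [18, 173, 187]]
green ((318.27154541015625, 166.30201721191406), (23.867761611938477, 56.783897399902344), 85.91438293457031) (290, 153, 58, 28)
(387, 175) [ 600.59653798 -212.84044498   16.        ]
(393, 237) [ 424.84757293 -229.08782626   16.        ]
```

View pics/c1.png

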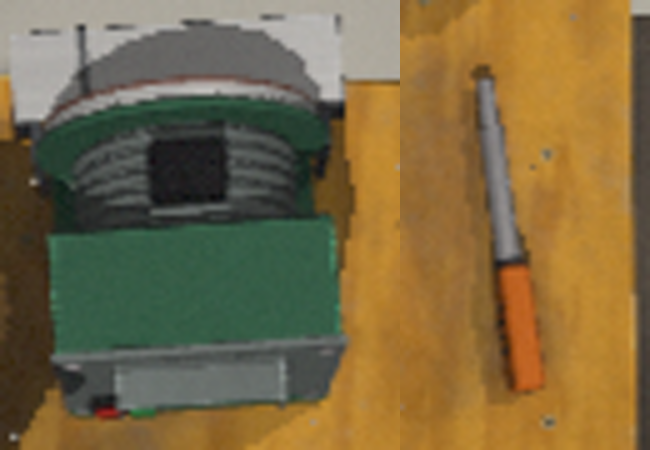

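View pics/c2.png

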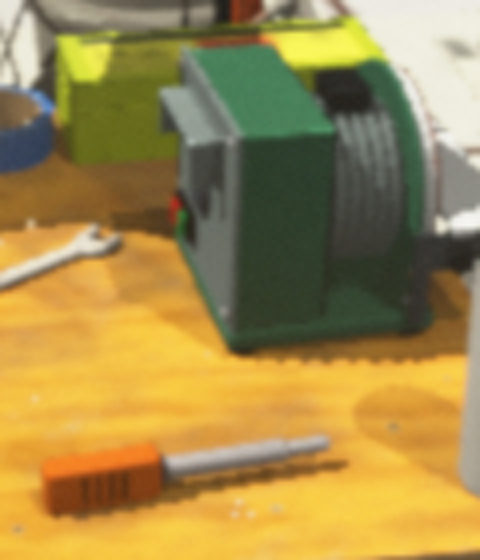

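The top crop shows the housing's front top edge from about (290.4,181.4) to (348.6,178), the canopy front corners at (303,191.5) and (337.5,190), and the pin tip at (386.2,175.2). The handle's rear end is at (395.7,237.5) and its front at (392.3,212). In the side crop the housing's near front top corner is at (341,183.5) and the far one at (325.5,162).

```bash
python3 - <<'E'
from h import *
np.set_printoptions(precision=1,suppress=True)
U=lambda x,y,x0,y0,k=5:(x0+(x+.5)/k-.5,y0+(y+.5)/k-.5)
f=lambda x,y:U(x,y,280,110); g=lambda x,y:U(x-400,y,370,160); s=lambda x,y:U(x,y,280,150,4)
L,R=f(52,356),f(343,338)
print("front L,R z169",a:=plane("top",L,169),b:=plane("top",R,169),np.linalg.norm(a-b),"yaw",np.arctan2(-(b-a)[0]*-1,-(b-a)[1]))
print("back L,R",c:=plane("top",f(50,237),169),d:=plane("top",f(335,217),169),"side dirs",np.arctan2(*(c-a)[1::-1]),np.arctan2(*(d-b)[1::-1]))
print("tri R",tri(R,s(238,133)),"tri L",tri(L,s(182,50)))
print("canopy front z~151",plane("top",f(115,406),151),plane("top",f(287,399),151))
tip=plane("top",g(483,78),16);fr=plane("top",g(513,265),32);bk=plane("top",g(530,390),30)
print("tip",tip,"front",fr,"back",bk,"len",np.linalg.norm((tip-bk)[:2]),np.linalg.norm((fr-bk)[:2]),"yaw",np.arctan2(*(tip-bk)[1::-1]))
print("tri tip",tri(g(483,78),s(328,441)))
T=cv2.imread("pics/top0.png")
c,m=blob(T,(5,175,60),(14,255,255),(380,205,405,245)); print(cv2.minAreaRect(c))
m=np.zeros(T.shape[:2],np.uint8); h=cv2.cvtColor(T,cv2.COLOR_BGR2HSV); m[174:210,380:400]=(h[174:210,380:400,1]<70)*255
p=cv2.findNonZero(m); l=cv2.fitLine(p,cv2.DIST_L2,0,.01,.01).ravel(); print(l,p.reshape(-1,2).min(0),p.reshape(-1,2).max(0))
at=lambda v:(l[2]+l[0]/l[1]*(v-l[3]),v)
q,w=plane("top",at(178),16),plane("top",at(208),16); print("shank yaw",np.arctan2(*(q-w)[1::-1]),plane("top",at(174.5),16))
E
```

```text
front L,R z169 [548.8  52.5 169. ] [560.9 -91.7 169. ] 144.7389063366787 yaw 0.08384790374681313
back L,R [609.3  55.3 169. ] [622.5 -87.1 169. ] side dirs 0.046231249589105926 0.07516544468017868
tri R (array([560.4, -91.6, 169.7]), np.float64(0.6522043341286572)) tri L (array([548.3,  52.9, 164.9]), np.float64(2.4279295070533626))
canopy front z~151 [527.3  21.3 151. ] [532.7 -65.1 151. ]
tip [ 600.  -210.6   16. ] front [ 491.3 -224.4   32. ] back [ 422.4 -233.8   30. ] len 179.03734069611536 69.4894910942944 yaw 0.1300170947118829
tri tip (array([ 599.9, -210.6,   15.7]), np.float64(0.2124361960305166))
((393.3525695800781, 225.29190063476562), (25.013408660888672, 7.9069743156433105), 81.25383758544922)
[  0.1   1.  388.8 193.5] [386 176] [393 209]
shank yaw 0.12780238224234539 [ 602.  -210.9   16. ]
```

```bash
python3 - <<'E'
from h import *
np.set_printoptions(precision=2,suppress=True)
o=[np.pi,0,.129-np.pi]; x,y=468,-227.8
print(solve_ik([x,y,4],o))
bot.move_ptp([x,y,110],o)
print(bot.movel([x,y,4],max_speed=100,threshold=8))
s=bot.get_state(); print(s["t"],s["tcp_pos"],s["orientation"])
bot.grip(0.0,80); s=bot.get_state(); print(s["opening"],s["gripper_force"],s["contact_force"])
bot.movel([x,y,150],max_speed=120)
s=bot.get_state(); print(s["t"],s["tcp_pos"],s["contact_force"],s["wrist_torque"],s["qpos"])
# stand-off
a=.07; C=np.array([554.8,-19.6]); e=np.array([np.cos(a),np.sin(a)])
g=C-e*(23+40+133)
bot.movel([*g,131],rot=[np.pi,0,a-np.pi],max_speed=150)
s=bot.get_state(); print(s["t"],s["tcp_pos"],s["orientation"],s["contact_force"],s["opening"],s["gripper_force"])
for n in("side","top"):cv2.imwrite(f"pics/{n}1.png",imaging.capture(n))
T=cv2.imread("pics/top1.png");S=cv2.imread("pics/side1.png")
p=proj("top",[*(g+e*100),150]);q=proj("side",[*(g+e*100),150]);print(p,q)
z=lambda im,c:cv2.resize(im[int(c[1])-50:int(c[1])+50,int(c[0])-40:int(c[0])+40],None,fx=5,fy=5,interpolation=cv2.INTER_CUBIC)
cv2.imwrite("pics/c3.png",np.hstack([z(T,p),z(S,q)]));print(int(p[0])-40,int(p[1])-50,int(q[0])-40,int(q[1])-50)
E
```

```text
[-0.59  0.54 -0.53  0.49  0.   -0.72]
False
4.1167 [ 468.48 -228.11    4.56] [-3.14  0.   -3.01]
0.19685649152518828 78.27746272087097 [0.08 0.46 3.69]
6.1167 [ 467.48 -227.48  149.23] [-0.57  0.24 -1.66] [-0.02 -0.01 -0.01] [-0.59  0.34 -0.39  0.84 -0.   -0.72]
7.7583 [359.87 -33.82 131.11] [-3.14  0.   -3.07] [ 0.64  0.79 -0.14] 0.19775521880400626 77.95018672943115
(np.float64(320.9941900222178), np.float64(218.265121341666)) (np.float64(296.6949808651157), np.float64(180.5466189298144))
280 168 256 130
```

View pics/c3.png

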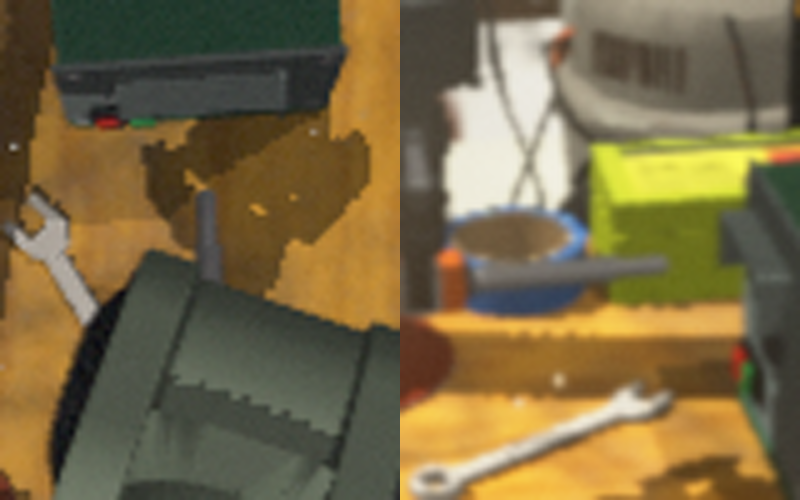

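The pin is held level. Its tip is at top (320.8,205.7) and side (309,182.5), and the canopy front edge is still clear ahead of it.

```bash
python3 - <<'E'
from h import *
np.set_printoptions(precision=2,suppress=True)
U=lambda x,y,x0,y0,k=5:(x0+(x+.5)/k-.5,y0+(y+.5)/k-.5)
t=U(206,190,280,168); s=U(266,264,256,130)
T,e=tri(t,s); P=np.array(bot.get_state()["tcp_pos"]); print("tip",T,e,"rel TCP",T-P, "len",np.hypot(*(T-P)[:2]))
a=-.07
print("expected px for level pin", proj("top",P+[132.7,9.3,11.4]),t,proj("side",P+[132.7,9.3,11.4]),s)
print("shank base side: exp",proj("side",P+[30,2.1,11.4]),U(80,272,256,130))
print("shank top view dir", plane("top",U(206,195,280,168),142),plane("top",U(211,270,280,168),142))
E
```

```text
tip [491.65 -25.26 142.29] 0.5044418799983089 rel TCP [131.93   8.54  11.24] len 132.20933253259489
expected px for level pin (np.float64(320.49802174068077), np.float64(205.3838676661875)) (320.8, 205.6) (np.float64(309.14553500896665), np.float64(182.19468394829644)) (308.8, 182.4)
shank base side: exp (np.float64(270.5185349640799), np.float64(185.31140051424833)) (271.6, 184.0)
shank top view dir [489.41 -25.33 142.  ] [451.51 -28.57 142.  ]
```

```bash
cat >> h.py <<'E'
A=.07; EX=np.array([np.cos(A),np.sin(A),0]); EY=np.array([-np.sin(A),np.cos(A),0]); EZ=np.array([0,0,1.])
O=np.array([554.8,-19.6,95])+30*EX; OFF=132.5*EX+11.3*EZ
def cmd(p): return (O+p[0]*EX+p[1]*EY+p[2]*EZ-OFF).tolist()
def tip():
    d=np.array(bot.get_state()["tcp_pos"])+OFF-O; return np.array([d@EX,d@EY,d@EZ])
def go(p,v=60,th=None): return bot.movel(cmd(p),max_speed=v,threshold=th)
def F():
    f=np.array(bot.get_state()["contact_force"]); return np.array([f@EX,f@EY,f@EZ])
def probe(y,z,x0,x1=10,v=15,th=4):
    """touch the flange at (y,z) from x0; returns (hit, tip, force) and backs off to x0"""
    hit=go([x0,y,z],40,8)
    if hit: return "side",tip(),F()
    hit=go([x1,y,z],v,th); r=(hit,tip(),F())
    if hit: go([x0,y,z],40)
    return r
E
python3 - <<'E'
from h import *
np.set_printoptions(precision=2,suppress=True)
t=lambda:round(bot.get_state()["t"],2)
print(tip(),F(),t())
print(go([-60,0,40],80,6),tip(),F(),t())
print(go([-6,0,40],60,6),tip(),F(),t())
print(probe(0,40,-6),tip(),F(),t())
E
```

```text
[-93.09  -0.52  47.35] [-0.3  -0.21 -0.07] 7.86
False [-60.3    0.19  39.68] [ 0.48 -0.32 -1.53] 8.43
False [-6.52  0.14 39.85] [ 0.08  0.93 -0.9 ] 9.48
(True, array([-3.07,  0.22, 39.35]), array([ 0.11, -0.58, -0.7 ])) [-6.32  0.05 39.9 ] [ 0.2   0.31 -0.64] 10.47
```

```bash
python3 - <<'E'
from h import *
np.set_printoptions(precision=2,suppress=True)
t=lambda:round(bot.get_state()["t"],2)
for y in (0,-3,3):
    r=probe(y,np.sqrt(1600-y*y),-5,th=6,v=15); print(y,r,t())
E
```

```text
0 (True, array([-3.1 ,  0.27, 39.18]), array([0.78, 0.69, 0.04])) 11.44
-3 (True, array([-3.08, -2.66, 39.09]), array([-0.27, -0.19, -0.26])) 12.41
3 (True, array([-3.25,  3.22, 39.05]), array([ 0.44, -0.3 , -0.76])) 13.43
```

```bash
python3 - <<'E'
from h import *
np.set_printoptions(precision=2,suppress=True)
t=lambda:round(bot.get_state()["t"],2)
for k in (-6,-9,-12,-15,-18,-21,-23.5):
    th=k/40; r=probe(40*np.sin(th),40*np.cos(th),-4.6,x1=0,th=6,v=15); print(k,r,t(),flush=True)
    if r[0] is not True or r[1][0]>-2.2: break
E
```

```text
-6 (True, array([-3.15, -5.63, 38.73]), array([-0.48,  0.07, -0.47])) 14.35
-9 (True, array([-3.1 , -8.6 , 38.18]), array([-0.91, -0.24, -0.31])) 15.15
-12 (True, array([ -3.07, -11.52,  37.45]), array([-0.38,  0.48, -1.11])) 15.95
-15 (True, array([ -3.05, -14.36,  36.43]), array([-0.33, -0.38, -0.79])) 16.75
-18 (True, array([ -2.92, -17.08,  35.22]), array([-0.11, -0.47, -1.67])) 17.56
-21 (True, array([ -2.33, -20.03,  34.46]), array([-1.61, -0.22,  3.72])) 18.36
-23.5 (True, array([ -2.37, -22.27,  33.4 ]), array([-1.07,  0.56,  5.75])) 19.16
```

Past −20 mm along the arc the face gives way by 0.7 mm and pushes the pin upward, so the hole seems to lie slightly higher there. Probing around it.

```bash
python3 - <<'E'
from h import *
np.set_printoptions(precision=2,suppress=True)
t=lambda:round(bot.get_state()["t"],2)
for y,z in ((-20.5,36.5),(-23,36.5),(-21.7,38.2)):
    r=probe(y,z,-4.6,x1=2,th=6,v=15); print(y,z,r,t(),flush=True)
    if r[0] is not True: break
E
```

```text
-20.5 36.5 (True, array([ -2.83, -20.07,  35.38]), array([-1.01,  0.  , -0.86])) 20.02
-23 36.5 (True, array([ -2.66, -22.67,  35.76]), array([-0.1 ,  0.29,  0.26])) 20.87
-21.7 38.2 (True, array([ -0.62, -21.68,  37.87]), array([-1.4 , -1.24,  2.16])) 21.77
```

```bash
python3 - <<'E'
from h import *
np.set_printoptions(precision=2,suppress=True)
t=lambda:round(bot.get_state()["t"],2)
for y,z in ((-21.7,39.6),(-23,39),(-20.5,39)):
    r=probe(y,z,-4.6,x1=3,th=6,v=15); print(y,z,r,t(),flush=True)
    if r[0] is not True: break
E
```

```text
-21.7 39.6 (False, array([  3.38, -21.75,  39.69]), array([ 0.17, -0.08, -0.26])) 22.68
```

The nose is in the hole, 6.4 mm deep with no force. Pushing it home.

```bash
python3 - <<'E'
from h import *
np.set_printoptions(precision=2,suppress=True)
t=lambda:round(bot.get_state()["t"],2)
for x in (11,20,28):
    h=go([x,-21.7,39.7],20,8); print(x,h,tip(),F(),bot.get_state()["wrist_torque"],t(),flush=True)
    if h: break
E
```

```text
11 False [ 11.33 -21.68  39.7 ] [0.48 0.17 0.14] [ 0.05 -0.23  0.03] 23.23
20 False [ 20.36 -21.7   39.72] [0.3  0.26 0.21] [ 0.09 -0.22  0.06] 23.82
28 True [ 24.75 -21.57  39.32] [-1.25 -0.12  2.3 ] [-0.03 -0.26  0.01] 24.19
```

```bash
python3 - <<'E'
from h import *
np.set_printoptions(precision=2,suppress=True)
bot.grip(0.7); bot.dwell(.3); s=bot.get_state(); print(s["gripper_force"],s["opening"],F(),tip())
P=np.array(s["tcp_pos"]); bot.movel((P+[0,0,90]).tolist(),max_speed=100,threshold=6)
P=np.array(bot.get_state()["tcp_pos"]); bot.movel((P+[-60,150,60]).tolist(),max_speed=200)
print(bot.get_state()["tcp_pos"],F(),bot.get_state()["t"])
S=imaging.capture("side");T=imaging.capture("top")
z=lambda im,x0,y0:cv2.resize(im[y0:y0+100,x0:x0+80],None,fx=5,fy=5,interpolation=cv2.INTER_CUBIC)
cv2.imwrite("pics/c4.png",np.hstack([z(T,280,150),z(S,280,140)]))
E
```

```text
0.0 0.7010477108830797 [0.26 0.2  0.11] [ 23.9  -21.31  38.9 ]
[417.47 103.34 271.62] [0.2  0.33 0.13] 27.0333
```

View pics/c4.png

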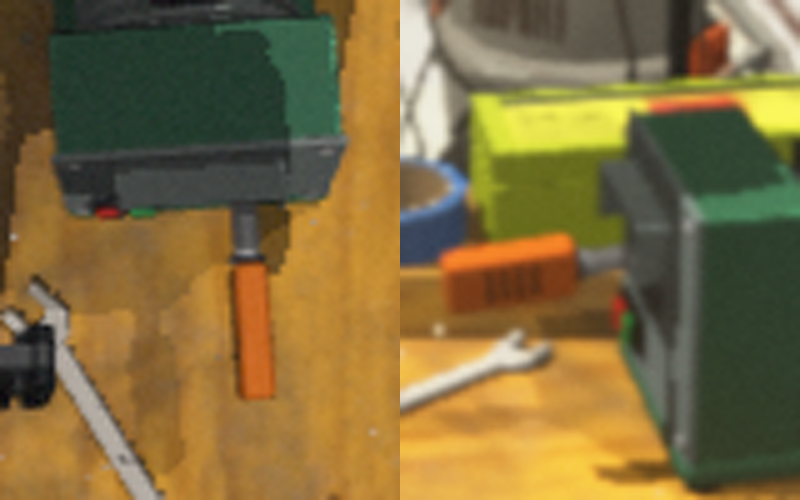

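The pin sits in the window, nearly level. The handle's front edge is at top (330.3,202.6) and its rear edge at (331,229). I'll check the depth, then hand in.

```bash
python3 - <<'E'
from h import *
np.set_printoptions(precision=1,suppress=True)
w=lambda p:np.array([(p-O)@EX,(p-O)@EY])
a=w(plane("top",(330.0,202.7),149)); b=w(plane("top",(330.8,229),149))
print(a,b,"tip depth est",a[0]+108+3,b[0]+178+3,"yaw rel",np.arctan2(a[1]-b[1],a[0]-b[0]))
if min(a[0]+111,b[0]+181)>22: print(bot.sign_off())
E
```

```text
[-87.8 -24.6] [-153.9  -23. ] tip depth est 23.172830737978515 27.129841924792657 yaw rel -0.0235043140051324
the job is handed in; nothing more can be done
None
```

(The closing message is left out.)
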